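Find the release notch in the paint jig's rail and unlock the model car

TASK

Unlock the blue model car from the painting jig: touch the top edge of the clamp rail at its yellow end with a fingertip, sweep along the edge away from the yellow until you find the hidden notch, then press the release key inside the notch fully down (it stays down) and move clear. Only touch and press: do not grasp or lift anything, and leave the car and the loose things around it where they are.

Things in the scene. Friction and masses are not known exactly. Their poses are not given: they have to be found in the camera images.
- jig: Painting jig: a fixed, paint-stained wooden board 235 x 450 x 18 mm with a straight grey clamp rail on it. Origin on the table below the middle of the rail's open edge. The rail runs along the jig's y axis, z is up, x points from the rail to the car. Behind the rail: a red latch bar between low black housings, all below 50 mm; the car's block from x = 58 mm and the car's body from x = 75 mm.
- edge_mid (a point): Middle of the rail's top edge, 85 mm above the table; axes as the jig's. The edge is flat, 24 mm wide (x) and open for 240 mm: y +120 mm (yellow end) to -120 mm. Black end blocks, 36 mm wide, stand 8 mm higher at y +120 to +155 and -120 to -220 mm. The notch's centre lies at a different place each time, between y +10 and -80 mm of this point.
- edge_end (a point): Far end of the open edge (its top, at the long black end block); the sweep runs from the yellow towards here. The notch is 48 mm long along the edge, cuts right through the rail's width and is open above. Dark and blue smears on the edge resemble notches but are flat paint.
- edge_start: The first 45 mm of the rail's edge, painted yellow (fixed to the jig, y +75 to +120 mm). Origin at the centre of its flat top, 85 mm above the table; axes as the jig's.
- edge_next: The plain grey 40 mm of the edge that follow the yellow (fixed to the jig, y +35 to +75 mm). Origin at the centre of its flat top, 85 mm above the table; axes as the jig's. The notch always lies farther on, towards -y.
- release (a joint): The release key in the notch, the same grey as the rail, 44 mm along the rail and 22 mm wide. 0 m when up (its flat top 12 mm below the edge), 0.008 m fully down (20 mm below the edge). It moves straight down against about 3 N of friction and stays where it is left.
- latch (a joint): The red latch bar that laps over the car's mounting block, linked to the key: 0 m locked, 0.012 m fully withdrawn towards the rail (key fully down).
- car: The blue model car, 226 x 92 mm, on its wooden mounting block (140 mm along y, 107 mm along x), loose on the board behind the rail; top 114 mm above the table, about 0.8 kg. Origin on the block's underside, below the car's middle, 64 mm behind the block's edge that faces the rail. Leave it alone.
- tape: Roll of yellow masking tape lying flat on the jig board, 68 mm across, 24 mm high, loose. Origin under its centre. Leave it alone.
- sander: Cork sanding block on the jig board, 102 x 47 x 28 mm, loose. Origin under its centre. Leave it alone.
- can_blue: Paint can with a blue label, 72 mm across, 100 mm tall, loose on the table. Origin under its centre. Leave it alone.
- can_green: Paint can with a green label, 72 mm across, 100 mm tall, loose on the table. Origin under its centre. Leave it alone.
- cup: White mixing cup, 70 mm across, 75 mm tall, loose on the table. Origin under its centre. Leave it alone.
- brush: Paint brush lying on the table, loose. Origin under its middle, along its x axis. Leave it alone.

How it is judged:
By the outcome, as a careful person would: the job done as asked, in the order asked, and still so for the second after the job is handed in, with the robot touching nothing.
It also fails if it takes over 51 s, if anything falls off the work surface, if the arm or the gripper's body presses on something with over 40 N, if the wrist force passes 120 N, or if a joint passes its speed limit or range.

ROBOT

A 6-joint arm with a two-finger parallel gripper is mounted at the origin on the work surface. World frame = base frame: x ahead of the robot, y to its left, z up, the work surface at z = 0. Lengths are in m, angles in degrees, forces in N, time in s.
With the tool pointing down it reaches from about 0.3 to 0.75 m from the base axis. Payload 8.5 kg.
Tool frame: the origin (TCP) lies on the centre line of the jaws, within the pads' length; the fingertips stand 19 mm ahead of it and the grasp point (between the pads) is the TCP (env.tcp_to_tips is the z of the fingertips in the tool frame, in m); z points along the fingers, y is the line along which they close (so a half turn about z gives the same grasp; the last joint's range is limited). The gripper opens to 85 mm and grips with 20 to 120 N. Pads are 22 mm wide; open, the fingers measure 114 mm over their backs; the gripper's body (76 mm by 85 mm) begins 54 mm behind the grasp point. The pads swing forward as they close: fully open they stand 13 mm farther back than shut.
Start: joints at [52.408, 21.807, 74.336, -0, 83.858, -12.336], TCP at [0.235, 0.497, 0.23] pointing down, gripper open.
Joint ranges: [-178.18, 178.18], [-50.72, 133.34], [12.68, 142.11], [-81.47, 261.47], [9.98, 163.14], [-165.26, 165.26]. Speed limits (degrees/s): [136.94, 136.94, 180, 180, 180, 180].

INTERFACE

Orientations are given as a 3x3 rotation matrix whose columns are the frame's x, y, z axes.
In Python, from rig import env gives the robot as it stands.
- The arm moves only by the tool servo_tool, never from a script. Its argument "steps" is a list of rows, each an object of numbers: "tx", "ty", "tz": the shift along the world's x, y, z in cm; "yaw": the turn about the world's z in degrees; "claw": the finger opening in cm, from 0 to 8.54. In form: [{"tx": .., "ty": .., "tz": .., "yaw": .., "claw": ..}, ...]. A call has 1 to 20 rows; each row shifts and turns the commanded pose from where the row before left it; what a row does not reach is not made up. A row lasts 1/10 s, in which the tool goes at most 50 mm and 8.59 degrees, less where a joint would pass 70% of its speed; a pose out of reach is approached as far as the arm can. A call with a gripper value outside its range is refused whole. The fingers move at their own pace and stop on an object; "newtons" is the grip in N (left out, the last holds). Time passes only in rows, so rows that do not move let the fingers close. It gives the time, the measured TCP pose, the force, the opening and the grip force at its end, in the units of the state.
- env.observe(): the state, without advancing time (a new reading comes with each control period).
- env.get_image(name): name is "side" or "top" or "wrist"; returns (picture, depth): 480x640x3 uint8, red, green, blue; 480x640 float32, m along the optical axis (not along the pixel's ray), 0 where there is no reading.
- env.camera_model(name): a dict with "fovy" (degrees; the focal length in pixels is half the picture's height over the tangent of half this angle, whatever the lens; pixels are square), "cx", "cy" (the principal point, pixels), "dist_coeffs" ([k1, k2, p1, p2, k3] as OpenCV has them; the pictures are not rectified), "T" (4x4, takes a point from camera to world coordinates). Camera axes: x right, y down, z forward; pixel columns grow to the right and rows downward; lengths in m; the calibration is good to about 2 mm. A picture is of the moment at which its call begins: read the wrist's pose just before it. camera_model takes no time and is no camera call; for the wrist camera it gives the pose at the moment of the call.
- env.close_job(): hands the job in; it is judged then, once.
The state is a dict: "time_s": time; "q": joint angles; "qvel": joint speeds; "joint_efforts": joint torques, N m; "position": TCP position; "tool_rot": TCP orientation; "ft_force": force on the tool from outside, world axes, zero at the start; "wrist_torque": the same for the moment, N m; "grip_width": finger opening in m; "gripper_force": force on a finger pad.
Only numpy, scipy, OpenCV 4.12 (cv2) and the standard library are available. Lean on these libraries where they do the work, as an engineer would, in place of code of your own. Each camera call takes 0.05 s, during which the arm holds its last target. There are 200 camera calls.

## Working session

There is one attempt and no reset: what is moved stays moved. The work goes in short steps, Python scripts to look and compute and a tool call to move; the robot and the scene stay as the last step left them, time stands still between calls to the robot, and variables do not carry over. Pictures are saved under pics/ and viewed, at most 10 in all, crops included, and the job is handed in when it is done.

Besides the shell and the picture viewer there is one more tool, called after ">>>" as name(argument=value, ...) on one line, values as JSON. servo_tool: Moves the arm, as the interface text tells. Its arguments: {"type":"object","properties":{"steps":{"type":"array"},"newtons":{"type":"number"}},"required":["steps"]}

```bash
mkdir -p pics; python3 - <<'E'
from rig import env
import cv2,numpy as np
for n in("top","side"):
    p,d=env.get_image(n); cv2.imwrite(f"pics/{n}1.png",p[:,:,::-1]); np.save(f"pics/{n}1.npy",d)
    m=env.camera_model(n); print(n,m)
s=env.observe();print(s["time_s"],s["position"],s["tool_rot"],s["grip_width"],env.tcp_to_tips)
E
```

```text
top {'fovy': 52.64579960915609, 'cx': 306.6984425127646, 'cy': 231.87368607192167, 'dist_coeffs': array([-0.04747259,  0.        ,  0.        ,  0.        ,  0.        ]), 'T': array([[ 0.00585512, -0.98271092,  0.18505393,  0.32394342],
       [-0.9998991 , -0.00335832,  0.01380286, -0.01737729],
       [-0.01294275, -0.18511607, -0.98263143,  1.25219223],
       [ 0.        ,  0.        ,  0.        ,  1.        ]])}
side {'fovy': 50.12547035832397, 'cx': 318.2433159463423, 'cy': 242.73137640425676, 'dist_coeffs': array([-0.06200442,  0.        ,  0.        ,  0.        ,  0.        ]), 'T': array([[ 0.97458416, -0.15498825,  0.161754  ,  0.38197994],
       [-0.22365509, -0.63186749,  0.74210637, -0.8916013 ],
       [-0.01281067, -0.75942222, -0.65047196,  0.85446397],
       [ 0.        ,  0.        ,  0.        ,  1.        ]])}
0.1 [0.23449608 0.49722459 0.22956725] [[-9.04418088e-01  4.26646558e-01 -7.98448173e-04]
 [ 4.26647214e-01  9.04417532e-01 -1.04045669e-03]
 [ 2.78223262e-04 -1.28166354e-03 -9.99999140e-01]] 0.08557021387160015 0.019
```

View pics/top1.png

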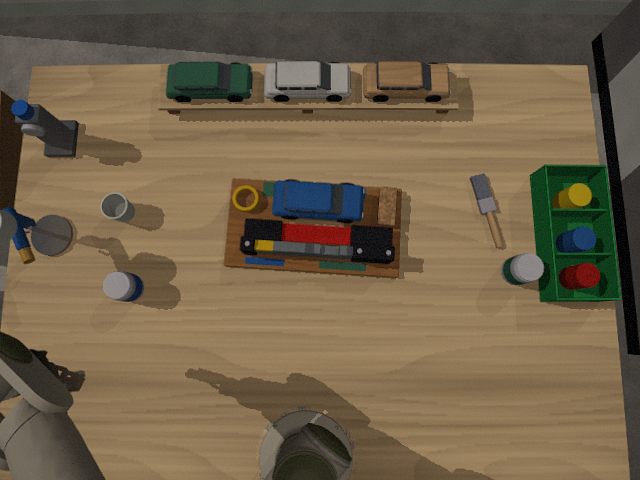

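View pics/side1.png

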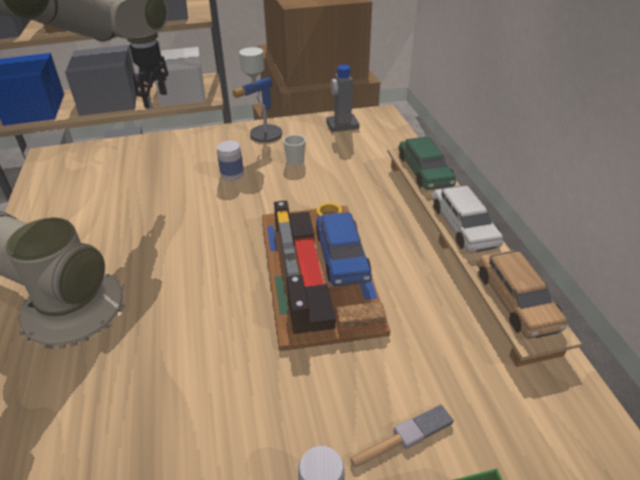

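The top view shows the jig in the middle. The rail runs from the yellow end at about (263,246) to the right, with its long black block starting near (355,250). Next I'll measure the rail's ends and direction.

```bash
cat > h.py <<'E'
import cv2,numpy as np
from rig import env
def ray(n,uv,z,m=None):
    m=m or env.camera_model(n); f=240/np.tan(np.radians(m["fovy"]/2))
    K=np.array([[f,0,m["cx"]],[0,f,m["cy"]],[0,0,1]])
    u=cv2.undistortPoints(np.float64(uv).reshape(-1,1,2),K,m["dist_coeffs"]).reshape(-1,2)
    d=np.c_[u,np.ones(len(u))]@m["T"][:3,:3].T; o=m["T"][:3,3]
    return o+d*((z-o[2])/d[:,2])[:,None]
E
python3 - <<'E'
from h import *
for n,roi in(("top",(220,225,400,285)),("side",(260,190,340,330))):
    p=cv2.imread(f"pics/{n}1.png");x0,y0,x1,y1=roi
    c=p[y0:y1,x0:x1];h=cv2.cvtColor(c,cv2.COLOR_BGR2HSV)
    mk=cv2.inRange(h,(20,150,120),(32,255,255))
    k,l,st,ce=cv2.connectedComponentsWithStats(mk)
    i=1+st[1:,4].argmax();ys,xs=np.where(l==i)
    b=cv2.boxPoints(cv2.minAreaRect(np.c_[xs+x0,ys+y0].astype(np.float32)))
    print(n,st[i],b.round(1).tolist());print(ray(n,b,.085).round(4), ray(n,[ce[i]+[x0,y0]],.085).round(4))
    d=np.load(f"pics/{n}1.npy");m=env.camera_model(n)
    cv2.imwrite(f"pics/{n}c.png",cv2.resize(c,None,fx=4,fy=4,interpolation=cv2.INTER_CUBIC))
E
```

```text
top [ 36  15  17  11 155] [[255.8000030517578, 249.0], [256.79998779296875, 239.1999969482422], [272.79998779296875, 240.8000030517578], [271.79998779296875, 250.60000610351562]]
[[0.5009 0.1228 0.085 ]
 [0.5252 0.121  0.085 ]
 [0.5213 0.0817 0.085 ]
 [0.4971 0.0836 0.085 ]] [[0.5108 0.1018 0.085 ]]
side [ 57  13  23  12 135] [[315.79998779296875, 204.3000030517578], [338.20001220703125, 201.10000610351562], [339.6000061035156, 210.89999389648438], [317.20001220703125, 214.10000610351562]]
[[0.6006 0.1332 0.085 ]
 [0.659  0.1329 0.085 ]
 [0.6519 0.092  0.085 ]
 [0.595  0.0926 0.085 ]] [[0.6266 0.1137 0.085 ]]
```

View pics/topc.png

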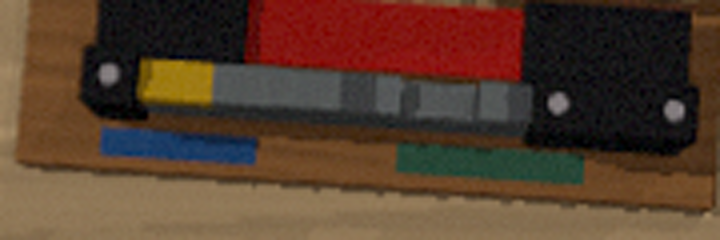

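View pics/sidec.png

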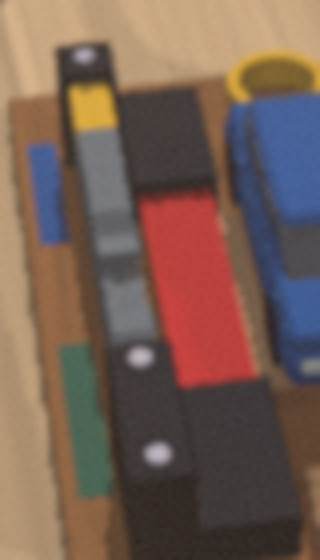

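```bash
python3 - <<'E'
from h import *
o=np.array([220,225.])-.375
t=lambda P,z:ray("top",np.array(P)/4+o,z).round(4)
b=t([(108,73),(558,103),(674,111)],.093);print(b)
e=t([(141,60),(141,102),(528,84),(528,122),(213,65),(213,105),(405,97),(478,100)],.085);print(e)
dr=b[1]-b[0];dr2=b[2]-b[0];print([np.degrees(np.arctan2(-v[0],-v[1])) for v in(dr,dr2,e[2]-e[0])],np.linalg.norm(e[2]-e[0]))
a=dr2[:2]/np.linalg.norm(dr2[:2]);print("axis",a)
for q in e: print((q-e[0])[:2]@a)
o=np.array([260,190.])-.375
s=lambda P,z:ray("side",np.array(P)/4+o,z).round(4)
print("side",s([(84,55),(140,357),(158,453)],.093),s([(68,86),(112,86),(110,343),(156,338)],.085))
E
```

```text
[[ 0.5146  0.1446  0.093 ]
 [ 0.4973 -0.1278  0.093 ]
 [ 0.4926 -0.1977  0.093 ]]
[[ 0.524   0.1257  0.085 ]
 [ 0.4981  0.125   0.085 ]
 [ 0.5101 -0.1105  0.085 ]
 [ 0.4868 -0.1103  0.085 ]
 [ 0.5211  0.0815  0.085 ]
 [ 0.4964  0.0811  0.085 ]
 [ 0.5018 -0.0357  0.085 ]
 [ 0.5001 -0.0801  0.085 ]]
[np.float64(3.6339483213117236), np.float64(3.677405242241587), np.float64(3.3678826419248633)] 0.23660864312192825
axis [-0.06413877 -0.99794099]
0.0
0.0023597528952747763
0.23660519057954346
0.23790003577654784
0.04429499416147739
0.04627839823322512
0.1624915563990245
0.20690917223156507
side [[ 0.5136  0.1477  0.093 ]
 [ 0.4967 -0.1253  0.093 ]
 [ 0.4925 -0.1948  0.093 ]] [[ 0.4997  0.1288  0.085 ]
 [ 0.5264  0.1222  0.085 ]
 [ 0.4842 -0.1029  0.085 ]
 [ 0.509  -0.105   0.085 ]]
```

>>> servo_tool(steps=[{"tx": 0.8, "ty": -1.0, "yaw": 0.6, "claw": 0}, {"tx": 1.4, "ty": -2.0, "yaw": 1.2, "claw": 0}, {"tx": 2.0, "ty": -2.9, "yaw": 1.6, "claw": 0}, {"tx": 2.0, "ty": -2.9, "yaw": 1.6, "claw": 0}, {"tx": 2.0, "ty": -2.9, "yaw": 1.6, "claw": 0}, {"tx": 2.0, "ty": -2.9, "yaw": 1.6, "claw": 0}, {"tx": 2.0, "ty": -2.9, "yaw": 1.6, "claw": 0}, {"tx": 2.0, "ty": -2.9, "yaw": 1.6, "claw": 0}, {"tx": 2.0, "ty": -2.9, "yaw": 1.6, "claw": 0}, {"tx": 2.0, "ty": -2.9, "yaw": 1.6, "claw": 0}, {"tx": 2.0, "ty": -2.9, "yaw": 1.6, "claw": 0}, {"tx": 2.0, "ty": -2.9, "yaw": 1.6, "claw": 0}, {"tx": 2.0, "ty": -2.9, "yaw": 1.6, "claw": 0}, {"tx": 2.0, "ty": -2.9, "yaw": 1.6, "claw": 0}, {"tx": 1.0, "ty": -1.3, "yaw": 0.6, "claw": 0}, {"tx": 0.4, "ty": -0.3, "claw": 0}, {"claw": 0}, {"claw": 0}, {"claw": 0}])

```text
invalid input at $.steps[0]: expected keys tx, ty, tz, yaw, claw
```

>>> servo_tool(steps=[{"tx": 0.8, "ty": -1.0, "tz": 0, "yaw": 0.6, "claw": 0}, {"tx": 1.4, "ty": -2.0, "tz": 0, "yaw": 1.2, "claw": 0}, {"tx": 2.0, "ty": -2.9, "tz": 0, "yaw": 1.6, "claw": 0}, {"tx": 2.0, "ty": -2.9, "tz": 0, "yaw": 1.6, "claw": 0}, {"tx": 2.0, "ty": -2.9, "tz": 0, "yaw": 1.6, "claw": 0}, {"tx": 2.0, "ty": -2.9, "tz": 0, "yaw": 1.6, "claw": 0}, {"tx": 2.0, "ty": -2.9, "tz": 0, "yaw": 1.6, "claw": 0}, {"tx": 2.0, "ty": -2.9, "tz": 0, "yaw": 1.6, "claw": 0}, {"tx": 2.0, "ty": -2.9, "tz": 0, "yaw": 1.6, "claw": 0}, {"tx": 2.0, "ty": -2.9, "tz": 0, "yaw": 1.6, "claw": 0}, {"tx": 2.0, "ty": -2.9, "tz": 0, "yaw": 1.6, "claw": 0}, {"tx": 2.0, "ty": -2.9, "tz": 0, "yaw": 1.6, "claw": 0}, {"tx": 2.0, "ty": -2.9, "tz": 0, "yaw": 1.6, "claw": 0}, {"tx": 2.0, "ty": -2.9, "tz": 0, "yaw": 1.6, "claw": 0}, {"tx": 1.0, "ty": -1.3, "tz": -1, "yaw": 0.6, "claw": 0}, {"tx": 0.4, "ty": -0.3, "tz": -2, "yaw": 0, "claw": 0}, {"tx": 0, "ty": 0, "tz": -2, "yaw": 0, "claw": 0}, {"tx": 0, "ty": 0, "tz": -2, "yaw": 0, "claw": 0}, {"tx": 0, "ty": 0, "tz": 0, "yaw": 0, "claw": 0}, {"tx": 0, "ty": 0, "tz": 0, "yaw": 0, "claw": 0}])

```text
time_s: 2.1
position: [0.5107, 0.1034, 0.1604]
tool_rot: [[-0.998, 0.064, -0.0], [0.064, 0.998, -0.0], [0.0, -0.0, -1.0]]
ft_force: [0.2, 0.0, 0.3]
grip_width: 0.0001
gripper_force: 0.0
```

```bash
python3 - <<'E'
from h import *
print(env.camera_model("wrist"))
p,d=env.get_image("wrist");cv2.imwrite("pics/w1.png",p[:,:,::-1]);np.save("pics/w1.npy",d)
s=env.observe();print(s["time_s"],s["position"],s["tool_rot"].round(4),s["grip_width"],s["ft_force"])
E
```

```text
{'fovy': 67.06936283266488, 'cx': 319.8397391090216, 'cy': 239.4474453265509, 'dist_coeffs': array([-0.04570317,  0.        ,  0.        ,  0.        ,  0.        ]), 'T': array([[ 6.34703842e-02,  9.56723537e-01,  2.83992226e-01,
         4.38692227e-01],
       [ 9.97983452e-01, -6.10559711e-02, -1.73550825e-02,
         1.08719894e-01],
       [ 7.35405288e-04,  2.84521076e-01, -9.58669503e-01,
         3.04066929e-01],
       [ 0.00000000e+00,  0.00000000e+00,  0.00000000e+00,
         1.00000000e+00]])}
2.15 [0.5110553  0.1034634  0.16099959] [[-9.98e-01  6.37e-02  1.20e-03]
 [ 6.37e-02  9.98e-01 -0.00e+00]
 [-1.20e-03  1.00e-04 -1.00e+00]] -2.076075073224523e-05 [-0.08977097  1.25732945  0.4334715 ]
```

View pics/w1.png

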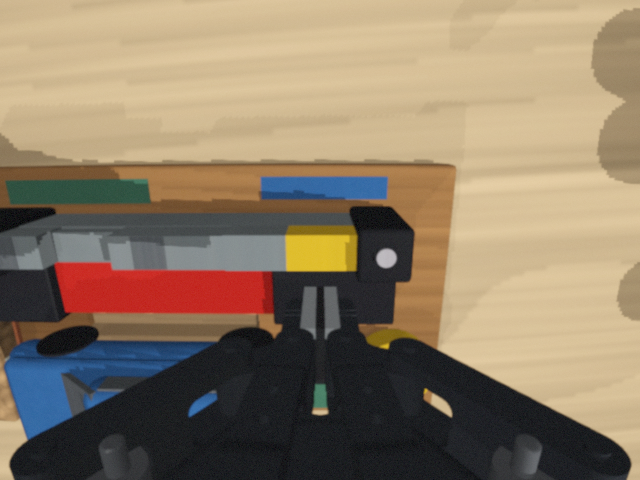

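The wrist view shows the yellow section at about (286–356, 227–271) and the closed fingertips over it at (320,288). I'll cross-check the centre line from this closer view.

```bash
python3 - <<'E'
from h import *
r=ray("wrist",[(286,227),(353,227),(357,271),(287,271),(321,249)],.085);print(r.round(4))
r=ray("wrist",[(60,234),(60,262)],.085);print(r.round(4))
p=cv2.imread("pics/w1.png");h=cv2.cvtColor(p,cv2.COLOR_BGR2HSV)
ys,xs=np.where(cv2.inRange(h[215:280,270:365],(20,150,60),(32,255,255)));print(ray("wrist",[(xs.mean()+270,ys.mean()+215)],.085))
E
```

```text
[[0.4947 0.0841 0.085 ]
 [0.4974 0.126  0.085 ]
 [0.527  0.1275 0.085 ]
 [0.5241 0.0821 0.085 ]
 [0.5105 0.1051 0.085 ]]
[[ 0.4898 -0.0623  0.085 ]
 [ 0.5087 -0.0676  0.085 ]]
[[0.51022501 0.10545214 0.085     ]]
```

>>> servo_tool(steps=[{"tx": 0, "ty": 0, "tz": -1, "yaw": 0, "claw": 0}, {"tx": 0, "ty": 0, "tz": -1.5, "yaw": 0, "claw": 0}, {"tx": 0, "ty": 0, "tz": -1.5, "yaw": 0, "claw": 0}, {"tx": 0, "ty": 0, "tz": -0.8, "yaw": 0, "claw": 0}, {"tx": 0, "ty": 0, "tz": -0.4, "yaw": 0, "claw": 0}, {"tx": 0, "ty": 0, "tz": -0.1, "yaw": 0, "claw": 0}, {"tx": 0, "ty": 0, "tz": 0, "yaw": 0, "claw": 0}])

```text
time_s: 2.85
position: [0.5109, 0.1034, 0.1075]
tool_rot: [[-0.998, 0.064, 0.001], [0.064, 0.998, -0.0], [-0.001, 0.0, -1.0]]
ft_force: [0.0, 0.2, 0.1]
grip_width: 0.0003
gripper_force: 0.0
```

>>> servo_tool(steps=[{"tx": 0, "ty": 0, "tz": -0.15, "yaw": 0, "claw": 0}, {"tx": 0, "ty": 0, "tz": -0.1, "yaw": 0, "claw": 0}, {"tx": 0, "ty": 0, "tz": -0.05, "yaw": 0, "claw": 0}, {"tx": 0, "ty": 0, "tz": 0, "yaw": 0, "claw": 0}])

```text
time_s: 3.25
position: [0.5107, 0.1034, 0.1041]
tool_rot: [[-0.998, 0.064, 0.0], [0.064, 0.998, 0.0], [-0.0, 0.0, -1.0]]
ft_force: [0.2, 0.8, -1.0]
grip_width: -0.0001
gripper_force: 0.0
```

>>> servo_tool(steps=[{"tx": 0, "ty": 0, "tz": -0.05, "yaw": 0, "claw": 0}, {"tx": 0, "ty": 0, "tz": 0, "yaw": 0, "claw": 0}])

```text
time_s: 3.45
position: [0.5107, 0.1034, 0.1036]
tool_rot: [[-0.998, 0.064, -0.0], [0.064, 0.998, -0.0], [0.0, -0.0, -1.0]]
ft_force: [0.3, -0.5, -0.1]
grip_width: -0.0
gripper_force: 0.0
```

>>> servo_tool(steps=[{"tx": 0, "ty": 0, "tz": -0.05, "yaw": 0, "claw": 0}, {"tx": 0, "ty": 0, "tz": 0, "yaw": 0, "claw": 0}])

```text
time_s: 3.65
position: [0.5106, 0.1034, 0.1031]
tool_rot: [[-0.998, 0.064, -0.0], [0.064, 0.998, 0.0], [0.0, 0.0, -1.0]]
ft_force: [-0.3, -1.2, -1.0]
grip_width: 0.0001
gripper_force: 0.0
```

>>> servo_tool(steps=[{"tx": 0, "ty": 0, "tz": -0.05, "yaw": 0, "claw": 0}, {"tx": 0, "ty": 0, "tz": 0, "yaw": 0, "claw": 0}])

```text
time_s: 3.85
position: [0.5106, 0.1034, 0.1025]
tool_rot: [[-0.998, 0.064, -0.0], [0.064, 0.998, 0.0], [0.0, 0.0, -1.0]]
ft_force: [0.3, 1.1, 0.1]
grip_width: 0.0002
gripper_force: 0.0
```

>>> servo_tool(steps=[{"tx": 0, "ty": 0, "tz": -0.05, "yaw": 0, "claw": 0}, {"tx": 0, "ty": 0, "tz": 0, "yaw": 0, "claw": 0}])

```text
time_s: 4.05
position: [0.5106, 0.1034, 0.1021]
tool_rot: [[-0.998, 0.064, -0.0], [0.064, 0.998, -0.0], [0.0, -0.0, -1.0]]
ft_force: [0.5, -0.7, -0.1]
grip_width: 0.0003
gripper_force: 0.0
```

>>> servo_tool(steps=[{"tx": 0, "ty": 0, "tz": -0.05, "yaw": 0, "claw": 0}, {"tx": 0, "ty": 0, "tz": 0, "yaw": 0, "claw": 0}])

```text
time_s: 4.25
position: [0.5106, 0.1034, 0.1016]
tool_rot: [[-0.998, 0.064, -0.0], [0.064, 0.998, -0.0], [0.0, -0.0, -1.0]]
ft_force: [0.2, 0.7, -0.2]
grip_width: 0.0001
gripper_force: 0.0
```

>>> servo_tool(steps=[{"tx": 0, "ty": 0, "tz": -0.05, "yaw": 0, "claw": 0}, {"tx": 0, "ty": 0, "tz": 0, "yaw": 0, "claw": 0}])

```text
time_s: 4.45
position: [0.5106, 0.1034, 0.1011]
tool_rot: [[-0.998, 0.064, -0.0], [0.064, 0.998, 0.0], [0.0, 0.0, -1.0]]
ft_force: [0.1, 0.5, 0.1]
grip_width: 0.0003
gripper_force: 0.0
```

```bash
python3 - <<'E'
from h import *
m=env.camera_model("side");p,d=env.get_image("side");cv2.imwrite("pics/s2.png",cv2.resize(p[150:300,220:420,::-1],None,fx=4,fy=4,interpolation=cv2.INTER_CUBIC))
E
```

```text
(no output)
```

View pics/s2.png

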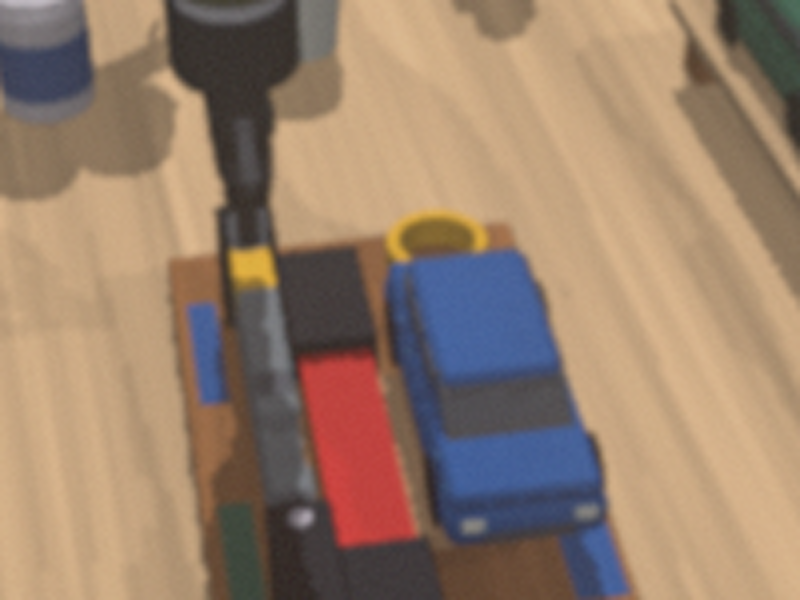

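The side view shows the fingertip centred across the yellow section, at crop (250,245), and very near it. I'll keep inching down.

>>> servo_tool(steps=[{"tx": 0, "ty": 0, "tz": -0.05, "yaw": 0, "claw": 0}, {"tx": 0, "ty": 0, "tz": 0, "yaw": 0, "claw": 0}])

```text
time_s: 4.7
position: [0.5106, 0.1034, 0.1006]
tool_rot: [[-0.998, 0.064, -0.0], [0.064, 0.998, -0.0], [0.0, -0.0, -1.0]]
ft_force: [0.2, 0.2, 0.3]
grip_width: 0.0
gripper_force: 0.0
```

>>> servo_tool(steps=[{"tx": 0, "ty": 0, "tz": -0.05, "yaw": 0, "claw": 0}, {"tx": 0, "ty": 0, "tz": 0, "yaw": 0, "claw": 0}])

```text
time_s: 4.9
position: [0.5106, 0.1034, 0.1001]
tool_rot: [[-0.998, 0.064, -0.0], [0.064, 0.998, 0.0], [0.0, 0.0, -1.0]]
ft_force: [-0.0, 0.0, 0.4]
grip_width: -0.0003
gripper_force: 0.0
```

>>> servo_tool(steps=[{"tx": 0, "ty": 0, "tz": -0.05, "yaw": 0, "claw": 0}, {"tx": 0, "ty": 0, "tz": 0, "yaw": 0, "claw": 0}])

```text
time_s: 5.1
position: [0.5106, 0.1034, 0.0995]
tool_rot: [[-0.998, 0.064, -0.0], [0.064, 0.998, 0.0], [0.0, -0.0, -1.0]]
ft_force: [-0.3, -0.7, -0.4]
grip_width: 0.0002
gripper_force: 0.0
```

>>> servo_tool(steps=[{"tx": 0, "ty": 0, "tz": -0.05, "yaw": 0, "claw": 0}, {"tx": 0, "ty": 0, "tz": 0, "yaw": 0, "claw": 0}])

```text
time_s: 5.3
position: [0.5106, 0.1034, 0.0991]
tool_rot: [[-0.998, 0.064, -0.0], [0.064, 0.998, 0.0], [0.0, -0.0, -1.0]]
ft_force: [0.3, -0.4, -0.2]
grip_width: -0.0005
gripper_force: 0.0
```

```bash
python3 - <<'E'
from h import *
m=env.camera_model("wrist");p,d=env.get_image("wrist");s=env.observe()
f=240/np.tan(np.radians(m["fovy"]/2));K=np.array([[f,0,m["cx"]],[0,f,m["cy"]],[0,0,1]])
g=np.stack(np.meshgrid(np.arange(640.),np.arange(480.)),-1)
u=cv2.undistortPoints(g.reshape(-1,1,2),K,m["dist_coeffs"]).reshape(480,640,2)
X=np.dstack([u*d[...,None],d])@m["T"][:3,:3].T+m["T"][:3,3]
for v in range(200,345,6): print(v,[(p[v,c].tolist(),X[v,c].round(4).tolist()) for c in(200,312)])
cv2.imwrite("pics/w2.png",p[150:390,170:470,::-1].repeat(2,0).repeat(2,1))
E
```

```text
200 [([167, 122, 72], [0.4745, 0.0308, 0.0176]), ([53, 109, 167], [0.4791, 0.1014, 0.0177])]
206 [([166, 123, 77], [0.4783, 0.0303, 0.0179]), ([55, 109, 168], [0.4827, 0.1011, 0.0191])]
212 [([170, 125, 78], [0.4819, 0.03, 0.0189]), ([39, 75, 120], [0.4865, 0.1009, 0.0191])]
218 [([124, 88, 54], [0.4859, 0.0292, 0.0183]), ([121, 86, 52], [0.4907, 0.1005, 0.0178])]
224 [([120, 86, 48], [0.4898, 0.0286, 0.0184]), ([125, 88, 53], [0.4946, 0.1003, 0.0177])]
230 [([112, 79, 52], [0.4942, 0.0274, 0.0167]), ([115, 79, 45], [0.4986, 0.1, 0.0175])]
236 [([74, 78, 80], [0.4958, 0.03, 0.0257]), ([78, 82, 84], [0.5, 0.1001, 0.0268])]
242 [([70, 77, 76], [0.4962, 0.034, 0.0383]), ([77, 82, 83], [0.5001, 0.1003, 0.0392])]
248 [([76, 82, 81], [0.4964, 0.0376, 0.0498]), ([77, 82, 84], [0.5002, 0.1005, 0.0505])]
254 [([86, 89, 90], [0.4968, 0.0407, 0.0597]), ([126, 103, 39], [0.5004, 0.1007, 0.0602])]
260 [([74, 78, 77], [0.4967, 0.0441, 0.0701]), ([136, 110, 26], [0.5004, 0.1009, 0.0697])]
266 [([72, 77, 76], [0.497, 0.0467, 0.0784]), ([132, 106, 23], [0.5, 0.1011, 0.0794])]
272 [([100, 106, 105], [
[... 483 characters left out ...]
, 0.0839]), ([106, 109, 111], [0.4994, 0.102, 0.1192])]
308 [([140, 148, 150], [0.5164, 0.0455, 0.0845]), ([105, 107, 110], [0.5002, 0.102, 0.1225])]
314 [([143, 149, 153], [0.5197, 0.0449, 0.0843]), ([107, 110, 110], [0.4995, 0.1021, 0.1285])]
320 [([200, 44, 35], [0.5466, 0.0264, 0.0401]), ([104, 107, 108], [0.4996, 0.1022, 0.1324])]
326 [([200, 41, 36], [0.5512, 0.0254, 0.0395]), ([106, 109, 110], [0.4998, 0.1023, 0.1361])]
332 [([201, 45, 40], [0.5553, 0.0248, 0.0398]), ([119, 122, 123], [0.5009, 0.1022, 0.1381])]
338 [([200, 42, 38], [0.5591, 0.0244, 0.0406]), ([38, 38, 42], [0.499, 0.1025, 0.1448])]
344 [([199, 37, 31], [0.5646, 0.023, 0.0388]), ([29, 31, 33], [0.4984, 0.1026, 0.149])]
```

View pics/w2.png

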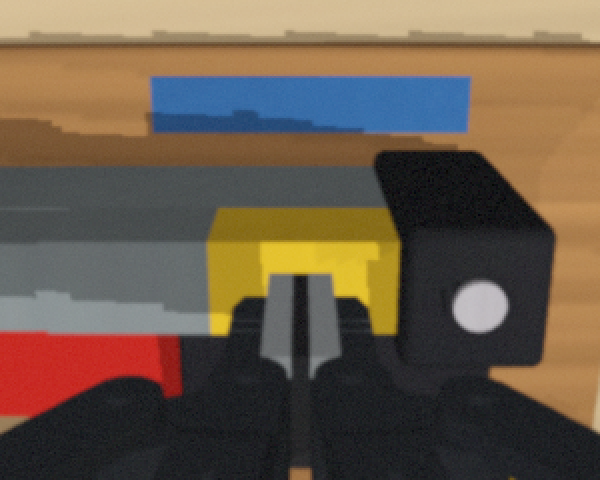

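The view, with its depth, shows the fingertip's near edge at crop (300,275). That puts it at z≈0.104, about 19 mm above the yellow top, so the tips sit higher than nominal. I'll go lower in two stages.

>>> servo_tool(steps=[{"tx": 0, "ty": 0, "tz": -0.2, "yaw": 0, "claw": 0}, {"tx": 0, "ty": 0, "tz": -0.2, "yaw": 0, "claw": 0}, {"tx": 0, "ty": 0, "tz": -0.1, "yaw": 0, "claw": 0}, {"tx": 0, "ty": 0, "tz": 0, "yaw": 0, "claw": 0}])

```text
time_s: 5.75
position: [0.5105, 0.1034, 0.0939]
tool_rot: [[-0.998, 0.064, -0.0], [0.064, 0.998, 0.0], [0.0, -0.0, -1.0]]
ft_force: [-0.9, -0.1, 0.1]
grip_width: -0.0004
gripper_force: 0.0
```

```bash
cat > tip.py <<'E'
from h import *
m=env.camera_model("wrist");p,d=env.get_image("wrist")
f=240/np.tan(np.radians(m["fovy"]/2));K=np.array([[f,0,m["cx"]],[0,f,m["cy"]],[0,0,1]])
g=np.stack(np.meshgrid(np.arange(640.),np.arange(480.)),-1)
u=cv2.undistortPoints(g.reshape(-1,1,2),K,m["dist_coeffs"]).reshape(480,640,2)
X=np.dstack([u*d[...,None],d])@m["T"][:3,:3].T+m["T"][:3,3]
if __name__=="__main__":
    for c in (309,313,328,332):
        i=next(v for v in range(270,330) if p[v,c].max()<125 and np.ptp(p[v,c].astype(int))<30 and d[v,c]<.16)
        print(c,i,[X[v,c].round(4).tolist() for v in(i-3,i,i+1,i+3)],d[i,c])
    s=env.observe();print(s["position"],s["ft_force"])
E
python3 tip.py
```

```text
309 287 [[0.5044, 0.0997, 0.0854], [0.4993, 0.1005, 0.1001], [0.4996, 0.1004, 0.1006], [0.4997, 0.1005, 0.1022]] 0.1491694
313 288 [[0.505, 0.1015, 0.0852], [0.4997, 0.1021, 0.1005], [0.4993, 0.1021, 0.1024], [0.4996, 0.1022, 0.1038]] 0.14887662
328 288 [[0.5056, 0.1083, 0.085], [0.5, 0.1082, 0.1007], [0.5, 0.1082, 0.1016], [0.5001, 0.1082, 0.1035]] 0.14860731
332 288 [[0.5055, 0.1101, 0.0855], [0.4998, 0.1099, 0.1014], [0.5, 0.1098, 0.102], [0.5001, 0.1098, 0.1037]] 0.14793292
[0.51064171 0.1033961  0.09402696] [-0.00079365 -0.16306353 -0.18573454]
```

>>> servo_tool(steps=[{"tx": 0, "ty": 0, "tz": -0.3, "yaw": 0, "claw": 0}, {"tx": 0, "ty": 0, "tz": -0.3, "yaw": 0, "claw": 0}, {"tx": 0, "ty": 0, "tz": -0.2, "yaw": 0, "claw": 0}, {"tx": 0, "ty": 0, "tz": 0, "yaw": 0, "claw": 0}])

```text
time_s: 6.2
position: [0.5105, 0.1034, 0.0857]
tool_rot: [[-0.998, 0.064, -0.001], [0.064, 0.998, 0.0], [0.001, -0.0, -1.0]]
ft_force: [-0.2, -0.2, 0.3]
grip_width: -0.0004
gripper_force: 0.0
```

>>> servo_tool(steps=[{"tx": 0, "ty": 0, "tz": -0.1, "yaw": 0, "claw": 0}, {"tx": 0, "ty": 0, "tz": -0.1, "yaw": 0, "claw": 0}, {"tx": 0, "ty": 0, "tz": 0, "yaw": 0, "claw": 0}])

```text
time_s: 6.5
position: [0.5106, 0.1034, 0.084]
tool_rot: [[-0.998, 0.064, -0.0], [0.064, 0.998, -0.0], [0.0, -0.0, -1.0]]
ft_force: [0.4, 0.4, 0.3]
grip_width: -0.0002
gripper_force: 0.0
```

```bash
python3 tip.py
```

```text
309 287 [[0.5002, 0.1003, 0.0854], [0.4997, 0.1004, 0.0895], [0.4999, 0.1004, 0.0902], [0.4992, 0.1006, 0.0936]] 0.14994538
313 287 [[0.5004, 0.102, 0.0852], [0.5001, 0.102, 0.0888], [0.4996, 0.1021, 0.0911], [0.4993, 0.1022, 0.0936]] 0.15067679
328 287 [[0.5009, 0.1083, 0.0848], [0.5005, 0.1083, 0.0889], [0.5002, 0.1082, 0.0905], [0.5002, 0.1082, 0.0924]] 0.15062098
332 288 [[0.502, 0.11, 0.0837], [0.5003, 0.1099, 0.0906], [0.4997, 0.1098, 0.0929], [0.5002, 0.1098, 0.0937]] 0.14887606
[0.51067227 0.10340946 0.08412809] [-0.40712723 -0.35597646 -0.56366679]
```

>>> servo_tool(steps=[{"tx": 0, "ty": 0, "tz": -0.1, "yaw": 0, "claw": 0}, {"tx": 0, "ty": 0, "tz": -0.1, "yaw": 0, "claw": 0}, {"tx": 0, "ty": 0, "tz": 0, "yaw": 0, "claw": 0}])

```text
time_s: 6.85
position: [0.5108, 0.1034, 0.0838]
tool_rot: [[-0.998, 0.064, 0.002], [0.064, 0.998, -0.0], [-0.002, -0.0, -1.0]]
ft_force: [-5.6, -1.5, 16.6]
grip_width: -0.0001
gripper_force: 8.4
```

>>> servo_tool(steps=[{"tx": 0, "ty": 0, "tz": -0.05, "yaw": 0, "claw": 0}, {"tx": 0, "ty": 0, "tz": 0, "yaw": 0, "claw": 0}])

```text
time_s: 7.05
position: [0.5108, 0.1034, 0.0838]
tool_rot: [[-0.998, 0.063, 0.002], [0.063, 0.998, -0.0], [-0.002, -0.0, -1.0]]
ft_force: [-7.2, -0.6, 21.7]
grip_width: 0.0
gripper_force: 10.8
```

>>> servo_tool(steps=[{"tx": 0, "ty": 0, "tz": -0.05, "yaw": 0, "claw": 0}, {"tx": 0, "ty": 0, "tz": 0, "yaw": 0, "claw": 0}])

```text
time_s: 7.25
position: [0.5108, 0.1035, 0.0837]
tool_rot: [[-0.998, 0.063, 0.002], [0.063, 0.998, -0.0], [-0.002, -0.0, -1.0]]
ft_force: [-9.8, -0.5, 26.4]
grip_width: 0.0001
gripper_force: 13.3
```

>>> servo_tool(steps=[{"tx": 0, "ty": 0, "tz": 0.17, "yaw": 0, "claw": 0}, {"tx": 0, "ty": 0, "tz": 0, "yaw": 0, "claw": 0}])

```text
time_s: 7.45
position: [0.5109, 0.1034, 0.0838]
tool_rot: [[-0.998, 0.064, 0.001], [0.064, 0.998, -0.0], [-0.001, 0.0, -1.0]]
ft_force: [-3.4, 0.2, 12.4]
grip_width: 0.0002
gripper_force: 5.8
```

>>> servo_tool(steps=[{"tx": -0.02, "ty": -0.3, "tz": 0, "yaw": 0, "claw": 0}, {"tx": -0.03, "ty": -0.5, "tz": 0, "yaw": 0, "claw": 0}, {"tx": -0.03, "ty": -0.5, "tz": 0, "yaw": 0, "claw": 0}, {"tx": -0.03, "ty": -0.5, "tz": 0, "yaw": 0, "claw": 0}])

```text
time_s: 7.85
position: [0.5106, 0.0862, 0.0838]
tool_rot: [[-0.998, 0.064, 0.003], [0.064, 0.998, 0.002], [-0.003, 0.002, -1.0]]
ft_force: [-0.3, 6.6, 9.7]
grip_width: 0.0002
gripper_force: 4.8
```

```bash
python3 - <<'E'
import tip
from h import *
a=np.array([-.0637,-.998])
# edge heights along the centre line ahead of the tip, in the first far view
X,p=tip.X,tip.p
c=np.array([.5105,.104])
q=(X[...,:2]-c); t=97.5-1000*(q@a); w=1000*(q@np.array([.998,-.0637]))
for j in range(70,-125,-6):
    k=(abs(t-j)<3)&(abs(w)<8)&(X[...,2]>0.03)
    if k.sum()>3: print(j,k.sum(),np.median(X[...,2][k]).round(4))
s=env.observe();print(s["position"],s["ft_force"])
E
```

```text
70 642 0.1009
64 621 0.0854
58 1227 0.1395
52 1115 0.1406
46 2085 0.1558
40 2773 0.1624
34 1103 0.1709
28 549 0.0848
22 442 0.0846
16 444 0.0845
10 449 0.0845
4 434 0.0846
-2 450 0.0847
-8 443 0.0849
-14 427 0.0849
-20 426 0.0848
-26 405 0.0846
-32 408 0.0845
-38 297 0.0844
-44 32 0.0727
-50 264 0.0728
-56 369 0.0727
-62 361 0.0727
-68 354 0.0727
-74 205 0.0726
-80 12 0.0594
[0.51051377 0.08566489 0.08382565] [ 0.13566074  4.8323745  10.26494084]
```

>>> servo_tool(steps=[{"tx": -0.04, "ty": -0.5, "tz": 0, "yaw": 0, "claw": 0}, {"tx": -0.04, "ty": -0.5, "tz": 0, "yaw": 0, "claw": 0}, {"tx": -0.04, "ty": -0.5, "tz": 0, "yaw": 0, "claw": 0}, {"tx": -0.03, "ty": -0.5, "tz": 0, "yaw": 0, "claw": 0}, {"tx": -0.03, "ty": -0.5, "tz": 0, "yaw": 0, "claw": 0}, {"tx": -0.03, "ty": -0.5, "tz": 0, "yaw": 0, "claw": 0}, {"tx": -0.03, "ty": -0.5, "tz": 0, "yaw": 0, "claw": 0}, {"tx": -0.03, "ty": -0.5, "tz": 0, "yaw": 0, "claw": 0}])

```text
time_s: 8.7
position: [0.5078, 0.0462, 0.0838]
tool_rot: [[-0.998, 0.064, 0.003], [0.064, 0.998, 0.002], [-0.003, 0.002, -1.0]]
ft_force: [-0.8, 6.4, 10.0]
grip_width: -0.0002
gripper_force: 5.0
```

>>> servo_tool(steps=[{"tx": -0.03, "ty": -0.5, "tz": 0, "yaw": 0, "claw": 0}, {"tx": -0.03, "ty": -0.5, "tz": 0, "yaw": 0, "claw": 0}, {"tx": -0.03, "ty": -0.5, "tz": 0, "yaw": 0, "claw": 0}, {"tx": -0.03, "ty": -0.5, "tz": 0, "yaw": 0, "claw": 0}])

```text
time_s: 9.1
position: [0.5064, 0.026, 0.0836]
tool_rot: [[-0.998, 0.064, 0.003], [0.064, 0.998, 0.001], [-0.002, 0.002, -1.0]]
ft_force: [1.0, 6.0, 9.0]
grip_width: 0.0002
gripper_force: 4.4
```

>>> servo_tool(steps=[{"tx": -0.04, "ty": -0.5, "tz": 0, "yaw": 0, "claw": 0}, {"tx": -0.04, "ty": -0.5, "tz": 0, "yaw": 0, "claw": 0}, {"tx": -0.04, "ty": -0.5, "tz": 0, "yaw": 0, "claw": 0}, {"tx": -0.04, "ty": -0.5, "tz": 0, "yaw": 0, "claw": 0}, {"tx": -0.04, "ty": -0.5, "tz": 0, "yaw": 0, "claw": 0}, {"tx": -0.04, "ty": -0.5, "tz": 0, "yaw": 0, "claw": 0}, {"tx": -0.04, "ty": -0.5, "tz": 0, "yaw": 0, "claw": 0}, {"tx": -0.04, "ty": -0.5, "tz": 0, "yaw": 0, "claw": 0}])

```text
time_s: 9.9
position: [0.5032, -0.014, 0.0836]
tool_rot: [[-0.998, 0.064, 0.002], [0.064, 0.998, 0.001], [-0.002, 0.002, -1.0]]
ft_force: [1.2, 6.5, 9.4]
grip_width: 0.0002
gripper_force: 4.6
```

>>> servo_tool(steps=[{"tx": -0.03, "ty": -0.5, "tz": 0, "yaw": 0, "claw": 0}, {"tx": -0.03, "ty": -0.5, "tz": 0, "yaw": 0, "claw": 0}, {"tx": -0.03, "ty": -0.5, "tz": 0, "yaw": 0, "claw": 0}, {"tx": -0.03, "ty": -0.5, "tz": 0, "yaw": 0, "claw": 0}])

```text
time_s: 10.3
position: [0.502, -0.0339, 0.0836]
tool_rot: [[-0.998, 0.064, 0.002], [0.064, 0.998, 0.001], [-0.002, 0.002, -1.0]]
ft_force: [0.6, 6.3, 9.0]
grip_width: 0.0004
gripper_force: 4.4
```

>>> servo_tool(steps=[{"tx": -0.02, "ty": -0.3, "tz": 0, "yaw": 0, "claw": 0}, {"tx": -0.02, "ty": -0.3, "tz": 0, "yaw": 0, "claw": 0}])

```text
time_s: 10.5
position: [0.5014, -0.0402, 0.0833]
tool_rot: [[-0.998, 0.064, 0.002], [0.064, 0.998, 0.001], [-0.002, 0.001, -1.0]]
ft_force: [0.4, -0.5, 0.3]
grip_width: 0.0001
gripper_force: 0.0
```

>>> servo_tool(steps=[{"tx": -0.02, "ty": -0.3, "tz": 0, "yaw": 0, "claw": 0}, {"tx": -0.02, "ty": -0.3, "tz": 0, "yaw": 0, "claw": 0}])

```text
time_s: 10.7
position: [0.5003, -0.0468, 0.0826]
tool_rot: [[-0.998, 0.064, -0.001], [0.064, 0.998, 0.0], [0.001, -0.0, -1.0]]
ft_force: [0.1, -0.3, 0.2]
grip_width: 0.0001
gripper_force: 0.0
```

The force fell to zero at y≈-0.04, so the notch edge is found and agrees with the depth reading. Now I'll centre over the key and lower.

>>> servo_tool(steps=[{"tx": -0.02, "ty": -0.4, "tz": 0, "yaw": 0, "claw": 0}, {"tx": -0.02, "ty": -0.4, "tz": 0, "yaw": 0, "claw": 0}, {"tx": 0, "ty": -0.2, "tz": 0, "yaw": 0, "claw": 0}, {"tx": 0, "ty": 0, "tz": 0, "yaw": 0, "claw": 0}])

```text
time_s: 11.1
position: [0.5001, -0.0569, 0.0828]
tool_rot: [[-0.998, 0.064, -0.0], [0.064, 0.998, -0.0], [0.0, -0.0, -1.0]]
ft_force: [-0.4, 0.0, -0.6]
grip_width: -0.0004
gripper_force: 0.0
```

>>> servo_tool(steps=[{"tx": 0, "ty": 0, "tz": -0.2, "yaw": 0, "claw": 0}, {"tx": 0, "ty": 0, "tz": -0.2, "yaw": 0, "claw": 0}, {"tx": 0, "ty": 0, "tz": -0.2, "yaw": 0, "claw": 0}, {"tx": 0, "ty": 0, "tz": 0, "yaw": 0, "claw": 0}])

```text
time_s: 11.5
position: [0.4999, -0.0564, 0.0765]
tool_rot: [[-0.998, 0.064, -0.001], [0.064, 0.998, 0.0], [0.001, 0.0, -1.0]]
ft_force: [-0.1, -0.0, -0.3]
grip_width: 0.0001
gripper_force: 0.0
```

>>> servo_tool(steps=[{"tx": 0, "ty": 0, "tz": -0.2, "yaw": 0, "claw": 0}, {"tx": 0, "ty": 0, "tz": -0.2, "yaw": 0, "claw": 0}, {"tx": 0, "ty": 0, "tz": -0.2, "yaw": 0, "claw": 0}, {"tx": 0, "ty": 0, "tz": 0, "yaw": 0, "claw": 0}])

```text
time_s: 11.9
position: [0.5, -0.0566, 0.0706]
tool_rot: [[-0.998, 0.064, -0.0], [0.064, 0.998, 0.0], [0.0, 0.0, -1.0]]
ft_force: [0.3, -0.3, 1.2]
grip_width: 0.0001
gripper_force: 0.0
```

>>> servo_tool(steps=[{"tx": 0, "ty": 0, "tz": -0.1, "yaw": 0, "claw": 0}, {"tx": 0, "ty": 0, "tz": -0.1, "yaw": 0, "claw": 0}, {"tx": 0, "ty": 0, "tz": -0.1, "yaw": 0, "claw": 0}, {"tx": 0, "ty": 0, "tz": -0.1, "yaw": 0, "claw": 0}, {"tx": 0, "ty": 0, "tz": -0.1, "yaw": 0, "claw": 0}])

```text
time_s: 12.4
position: [0.5001, -0.0566, 0.0658]
tool_rot: [[-0.998, 0.064, 0.0], [0.064, 0.998, -0.0], [-0.0, -0.0, -1.0]]
ft_force: [-1.4, 0.2, 3.2]
grip_width: -0.0003
gripper_force: 1.4
```

>>> servo_tool(steps=[{"tx": 0, "ty": 0, "tz": -0.1, "yaw": 0, "claw": 0}, {"tx": 0, "ty": 0, "tz": -0.1, "yaw": 0, "claw": 0}, {"tx": 0, "ty": 0, "tz": 0, "yaw": 0, "claw": 0}])

```text
time_s: 12.7
position: [0.5001, -0.0566, 0.0638]
tool_rot: [[-0.998, 0.064, 0.0], [0.064, 0.998, 0.0], [-0.0, 0.0, -1.0]]
ft_force: [-0.9, 0.9, 3.5]
grip_width: 0.0002
gripper_force: 1.7
```

>>> servo_tool(steps=[{"tx": 0, "ty": 0, "tz": -0.1, "yaw": 0, "claw": 0}, {"tx": 0, "ty": 0, "tz": 0, "yaw": 0, "claw": 0}])

```text
time_s: 12.9
position: [0.5002, -0.0566, 0.0637]
tool_rot: [[-0.998, 0.064, 0.001], [0.064, 0.998, -0.0], [-0.001, -0.0, -1.0]]
ft_force: [-3.7, 1.7, 14.5]
grip_width: 0.0001
gripper_force: 6.8
```

The key bottomed at the expected depth, with the force rising to 14 N. I'll lift clear and check.

>>> servo_tool(steps=[{"tx": 0, "ty": 0, "tz": 0.1, "yaw": 0, "claw": 0}, {"tx": 0, "ty": 0, "tz": 0.3, "yaw": 0, "claw": 0}, {"tx": 0, "ty": 0, "tz": 0.6, "yaw": 0, "claw": 0}, {"tx": 0, "ty": 0, "tz": 1, "yaw": 0, "claw": 0}, {"tx": 0, "ty": 0, "tz": 2, "yaw": 0, "claw": 0}, {"tx": 0, "ty": 0, "tz": 2.5, "yaw": 0, "claw": 0}, {"tx": 0, "ty": 0, "tz": 2.5, "yaw": 0, "claw": 0}, {"tx": -1, "ty": 1, "tz": 1.5, "yaw": 0, "claw": 0}, {"tx": -2, "ty": 2, "tz": 0.5, "yaw": 0, "claw": 0}, {"tx": -2, "ty": 2, "tz": 0, "yaw": 0, "claw": 0}, {"tx": -1, "ty": 1, "tz": 0, "yaw": 0, "claw": 0}, {"tx": 0, "ty": 0, "tz": 0, "yaw": 0, "claw": 0}, {"tx": 0, "ty": 0, "tz": 0, "yaw": 0, "claw": 0}])

```text
time_s: 14.2
position: [0.4408, 0.003, 0.1731]
tool_rot: [[-0.998, 0.064, 0.001], [0.064, 0.998, -0.0], [-0.001, -0.0, -1.0]]
ft_force: [0.1, -0.7, -0.1]
grip_width: 0.0001
gripper_force: 0.0
```

```bash
python3 - <<'E'
import tip
from h import *
X,p=tip.X,tip.p
cv2.imwrite("pics/w3.png",p[:,:,::-1])
a=np.array([-.0637,-.998]);q=X[...,:2]-np.array([.5105,.104]); t=97.5-1000*(q@a); w=1000*(q@np.array([.998,-.0637]))
for j in range(-20,-100,-6):
    k=(abs(t-j)<3)&(abs(w)<6)&(X[...,2]<.1)
    if k.sum()>3: print(j,k.sum(),np.median(X[...,2][k]).round(4))
s=env.observe();print(s["time_s"],s["position"],s["ft_force"])
E
```

```text
-32 7 0.0846
-38 71 0.0848
-44 97 0.0647
-50 108 0.0648
-56 104 0.0648
-62 108 0.0649
-68 106 0.0648
-74 104 0.0648
-80 105 0.0646
-86 232 0.0724
-92 120 0.0846
-98 116 0.0846
14.25 [0.44097797 0.00273972 0.17297212] [-0.03110199 -0.18112022  0.65119393]
```

View pics/w3.png

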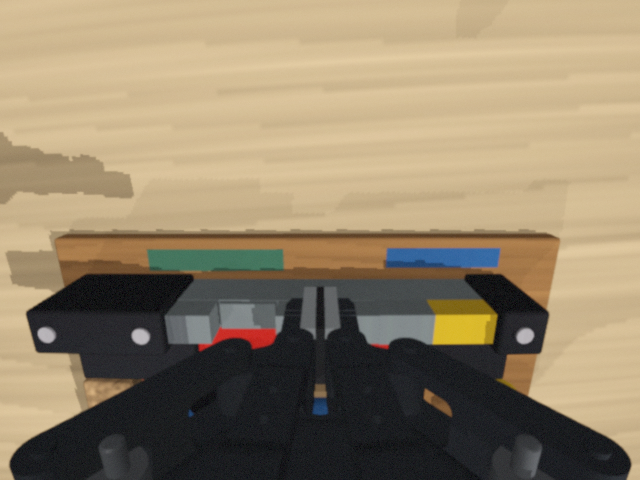

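The picture shows the notch at about (245,315) with the key sunk in it and the gripper clear of everything. The key top measures 20 mm below the edge, so it is fully down.

```bash
python3 -c "
from rig import env
print(env.close_job())"
```

```text
the job is handed in; nothing more can be done
None
```

I touched the rail at its yellow end, swept to the notch and pressed the release key fully down (its top now measures 20 mm below the edge). The gripper is clear and the job is handed in at about 14 s; I did not measure the red latch bar separately.

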